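# Comb the cake dowels into two rows

### The arm

A 6-joint arm with a two-finger parallel gripper is mounted at the origin on the work surface. World frame = base frame: x ahead of the robot, y to its left, z up, the work surface at z = 0. Lengths are in m, angles in rad, forces in N, time in s.
With the tool pointing down it reaches from about 0.3 to 0.775 m from the base axis. Payload 14.6 kg.
Tool frame: the origin (TCP) lies on the centre line of the jaws, within the pads' length; the fingertips stand 19 mm ahead of it and the grasp point (between the pads) is the TCP; z points along the fingers, y is the direction in which the jaws open and shut (so a half turn about z gives the same grasp; the last joint's range is limited). The gripper opens to 94 mm and grips with 3 to 60 N. Pads are 16 mm wide; open, the fingers measure 119 mm over their backs; the gripper's body (75 mm by 177 mm) begins 78 mm behind the grasp point.
Start: joints at [1.19, 0.3, 1.521, -0, 1.321, -0.067], TCP at [0.17, 0.523, 0.186] pointing down, gripper open.
Joint ranges: [-3.03, 3.03], [-0.79, 2.21], [0.23, 2.52], [-1.04, 4.18], [0, 3.07], [-2.55, 2.55]. Speed limits (rad/s): [2.22, 2.22, 2.57, 3.14, 3.14, 3.14].

### API

Orientations are given as [roll, pitch, yaw] about the fixed x, y, z axes, in that order (R = Rz(yaw) Ry(pitch) Rx(roll)).
In Python, from station import ctrl gives the robot as it stands. The module is installed in compiled form; this text tells all that it offers.
- The arm moves only by the shell command python3 -m creep 'ROWS' [FORCE]. ROWS is a JSON object of lists of equal length, an entry for each row: "translation": the shift along the world's x, y, z in mm, a list of three; "yaw": the turn about the world's z in rad; "gripper": the closure in counts, from 0 (fully open) to 255 (shut). A call has 1 to 5 rows; each row is the pose to reach, as a shift and turn from the pose measured when the call began; what a row does not reach only later rows make up. A row lasts 1/12 s, in which the tool goes at most 41.7 mm and 7.16 degrees, less where a joint would pass 70% of its speed; a pose out of reach is approached as far as the arm can. A call with a gripper value outside its range is refused whole. The fingers move at their own pace and stop on an object; FORCE is the grip in N (left out, the last holds). Time passes only in rows, so rows that repeat a pose let the fingers close. It gives the time, the measured TCP pose, the force and the opening at its end, in the units of the state.
- ctrl.get_obs(): the state, without advancing time (a new reading comes with each control period).
- ctrl.camera(name): name is "scene" or "top" or "wrist"; returns a dict with "pixels" (420x560x3 uint8, red, green, blue), "depth" (420x560 float32, m along the optical axis (not along the pixel's ray), 0 where there is no reading), "fx", "fy", "cx", "cy" (pixels), "R" (3x3) and "t" (3): a world point X has camera coordinates R X + t; the wrist camera has in their place "tool_from_camera" (4x4, takes a point from camera to tool coordinates, whose origin is the TCP and whose axes are the flange's). Camera axes: x right, y down, z forward; pixel columns grow to the right and rows downward; lengths in m; the calibration is good to about 2 mm. A picture is of the moment at which its call begins: read the wrist's pose just before it.
- ctrl.hand_in(): hands the job in, once; it reports no verdict.
The state is a dict: "time_s": time; "qpos": joint angles; "joint_vel": joint speeds; "tau": joint torques, N m; "ee_pos": TCP position; "eef_rot": TCP orientation; "force": force on the tool from outside, world axes, zero at the start; "moment": the same for the moment, N m; "grip_width": finger opening in m.
Only numpy, scipy, OpenCV 4.12 (cv2) and the standard library are available. Lean on these libraries where they do the work, as an engineer would, in place of code of your own. Each camera call takes 0.05 s, during which the arm holds its last target. There are 200 camera calls.

### The job

Take the wooden rake from its cork mat and, with the rake alone, comb the six scattered cake dowels along their lanes up against the tray's far stop rail, so that each lane holds a neat row of three dowels lying flat and parallel to the rail, packed side by side with hardly any gaps. Do not touch the dowels with the gripper and leave the pepper mill, canister, spice jar, honey jar, mug and egg timer where they are. Then stand the rake back on the middle of its mat and let go.

Things in the scene. Friction and masses are not known exactly. Their poses are not given: they have to be found in the camera images.
- tray: Smooth white tray fixed to the counter, 185 (own x) x 276 mm (own y). Origin: centre of underside. Floor top at z 6 mm, wooden rims 18 mm high. Far end: stop rail, inner face at own x +85 mm. Near end (own x -92 mm) open, no rim. Divider 8 mm thick at own y 0; side rims' inner faces at own y +/-131 mm: two lanes 127 mm wide, left centred on own y +67.5 mm, right on -67.5 mm.
- mat: Cork mat fixed to the counter, 200 mm (own x) by 130 mm (own y), 4 mm thick, on the left or the right of the tray. Origin: centre of its underside.
- rake: Loose wooden rake, ~150 g, stands level on tines and rear foot. Origin: ground level under the grip and centre of mass; x to head. Head bar 104 mm (y) x 18 mm (x) at x +50 mm, z 30-48; below it 8 tines 9 mm wide, 14 mm pitch, z 0-30, front faces at x +54. Handle 16 mm wide, z 34-54, x +41 to -105 mm; foot 16 x 16 mm under its rear end. Grip the handle across its width over the origin, z 44.
- pepper_mill: Loose glass pepper mill with steel top, 50 mm diameter, 102 mm tall, standing on the counter in front of the tray's open end, often in the way of the rake's handle. Origin: centre of its underside. Leave alone.
- canister: Loose cream ceramic canister, 102 mm diameter, 148 mm tall with its knob, on the other side of the tray from the mat. Origin: centre of its underside. Leave alone.
- spice_jar: Loose spice jar, 42 mm diameter, 95 mm tall, beyond the mat. Origin: centre of its underside. Leave alone.
- honey_jar: Loose amber honey jar with yellow cap, 60 mm diameter, 90 mm tall, beyond the canister. Origin: centre of its underside. Leave alone.
- mug: Loose blue mug, 80 mm diameter (plus handle), 85 mm tall, far right. Origin: centre of its underside. Leave alone.
- egg_timer: Loose yellow egg timer, 60 mm diameter, 57 mm tall, behind the tray. Origin: centre of its underside. Leave alone.
- left_dowel1: Loose smooth square mid-brown wooden cake dowel, 76 x 10 x 10 mm, about 20 g, lying askew on the floor of the tray's left lane. Origin: its centre; its length is along own y.
- left_dowel2: Loose smooth square mid-brown wooden cake dowel, 76 x 10 x 10 mm, about 20 g, lying askew on the floor of the tray's left lane. Origin: its centre; its length is along own y.
- left_dowel3: Loose smooth square mid-brown wooden cake dowel, 76 x 10 x 10 mm, about 20 g, lying askew on the floor of the tray's left lane. Origin: its centre; its length is along own y.
- right_dowel1: Loose smooth square dark wooden cake dowel, 76 x 10 x 10 mm, about 20 g, lying askew on the floor of the tray's right lane. Origin: its centre; its length is along own y.
- right_dowel2: Loose smooth square dark wooden cake dowel, 76 x 10 x 10 mm, about 20 g, lying askew on the floor of the tray's right lane. Origin: its centre; its length is along own y.
- right_dowel3: Loose smooth square dark wooden cake dowel, 76 x 10 x 10 mm, about 20 g, lying askew on the floor of the tray's right lane. Origin: its centre; its length is along own y.
Things that resemble listed ones, but are neither listed nor needed, are in the scene too. There is more than one size of the mat; the job needs the middle-sized.

How it is judged:
On the way, in this order (a step that is already met when the one before it is completed fails the run):
1. the rake is taken up from its mat (z of rake in the frame of mat above 0.03 m), for 0.1 s.
2. all six dowels lie in rows against the stop rail (angle between the y axis of each of left_dowel1, left_dowel2, left_dowel3, right_dowel1, right_dowel2, right_dowel3 and the y axis of tray, either way round below 0.12 rad and x of left_dowel1 in the frame of tray between 0.042 and 0.086 m and z of each of left_dowel1, left_dowel2, left_dowel3, right_dowel1, right_dowel2, right_dowel3 in the frame of tray below 0.015 m and y of each of left_dowel1, left_dowel2, left_dowel3 in the frame of tray above 0 m and x of left_dowel2 in the frame of tray between 0.042 and 0.086 m and x of left_dowel3 in the frame of tray between 0.042 and 0.086 m and x of right_dowel1 in the frame of tray between 0.042 and 0.086 m and y of each of right_dowel1, right_dowel2, right_dowel3 in the frame of tray below 0 m and x of right_dowel2 in the frame of tray between 0.042 and 0.086 m and x of right_dowel3 in the frame of tray between 0.042 and 0.086 m), for 0.2 s.
At the end, for the whole second after the job is handed in: Every dowel lies on the floor of its own lane, within 7 degrees (0.12 rad) of parallel to the stop rail, its centre within 43 mm of the rail's inner face (three packed dowels take 30 mm), at rest; the rake stands upright on the mat, its origin within 45 mm of the mat's centre, at rest and released (all of step 2 and linear speed of each of left_dowel1, left_dowel2, left_dowel3, right_dowel1, right_dowel2, right_dowel3, rake below 0.01 m/s and horizontal distance between rake and mat below 0.045 m and angle between rake's own z axis and vertical below 0.08 rad and z of rake in the frame of mat below 0.008 m); the robot touches nothing.
It fails at once if the gripper or arm touches a dowel (contact force between any of the fingers, the arm and left_dowel1 above 0.3 N or contact force between any of the fingers, the arm and left_dowel2 above 0.3 N or contact force between any of the fingers, the arm and left_dowel3 above 0.3 N or contact force between any of the fingers, the arm and right_dowel1 above 0.3 N or contact force between any of the fingers, the arm and right_dowel2 above 0.3 N or contact force between any of the fingers, the arm and right_dowel3 above 0.3 N).
It fails at once if a bystander is moved more than 15 mm or tipped (distance of any of pepper_mill, canister, spice_jar, mug, egg_timer, honey_jar from where it was at the start of the episode above 0.015 m or angle between any of pepper_mill, canister, spice_jar, mug, egg_timer, honey_jar's own z axis and vertical above 0.2 rad).
It also fails if it takes over 58 s, if anything falls off the work surface, if the arm or the gripper's body presses on something with over 40 N, if the wrist force passes 120 N, or if a joint passes its speed limit or range.

## Working session

There is one attempt and no reset: what is moved stays moved. The work goes in short steps, Python scripts to look and compute and a shell command to move; the robot and the scene stay as the last step left them, time stands still between calls to the robot, and variables do not carry over. Pictures are saved under pics/ and viewed, about 8 in all and at most 12, crops included, and the job is handed in when it is done.

```bash
mkdir -p pics; cat > h.py <<'E'
import numpy as np, cv2
from station import ctrl
def snap(name, fn=None):
    c=ctrl.camera(name)
    np.savez('pics/%s.npz'%(fn or name),**{k:v for k,v in c.items()})
    if fn: cv2.imwrite('pics/%s.png'%fn,c['pixels'][:,:,::-1])
    return c
def load(fn): return dict(np.load('pics/%s.npz'%fn))
def cloud(c):
    d=c['depth']; v,u=np.mgrid[:d.shape[0],:d.shape[1]]
    P=np.stack([(u-c['cx'])/c['fx']*d,(v-c['cy'])/c['fy']*d,d],-1)
    return (P-c['t'])@c['R']
def ray(c,uv,z):
    uv=np.atleast_2d(uv).astype(float)
    d=np.c_[(uv[:,0]-c['cx'])/c['fx'],(uv[:,1]-c['cy'])/c['fy'],np.ones(len(uv))]@c['R']
    o=-c['R'].T@c['t']
    return o+d*((z-o[2])/d[:,2])[:,None]
E
python3 - <<'E'
from h import *
a=snap('top','top0');b=snap('scene','scene0')
for c in(a,b): print(c['fx'],-c['R'].T@c['t'],c['R'].round(2).tolist())
print(ctrl.get_obs())
E
```

```text
478.5469870367527 [0.36080198 0.07575669 1.61102006] [[-0.02, -1.0, -0.02], [-0.99, 0.02, -0.13], [0.13, 0.01, -0.99]]
467.8827551507314 [1.48760978 0.16933692 1.12246499] [[-0.05, 1.0, -0.02], [0.76, 0.03, -0.65], [-0.65, -0.04, -0.76]]
{'time_s': 0.1, 'qpos': array([ 1.19040191e+00,  3.00399089e-01,  1.52150582e+00,  6.09380665e-07,
        1.32068222e+00, -6.65971809e-02]), 'joint_vel': array([ 0.00068525, -0.0023642 , -0.00120883,  0.00026725, -0.00172706,
        0.00046539]), 'tau': array([-2.91659535e-04, -5.32643223e+01, -3.53283656e+01,  7.08980835e-02,
        2.34482624e-02, -7.94925973e-05]), 'ee_pos': array([0.16967995, 0.52291422, 0.18535767]), 'eef_rot': array([-3.14060042e+00, -6.67695748e-05,  2.82779524e+00]), 'force': array([ 0.34151508, -0.60838175,  0.03753381]), 'moment': array([0.03556986, 0.04282206, 0.05434638]), 'grip_width': 0.0943730428267666}
```

View pics/top0.png

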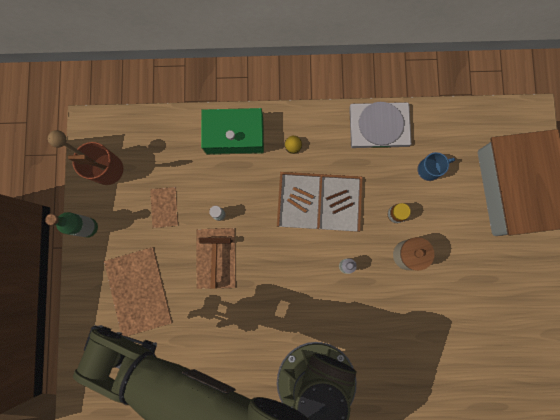

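View pics/scene0.png

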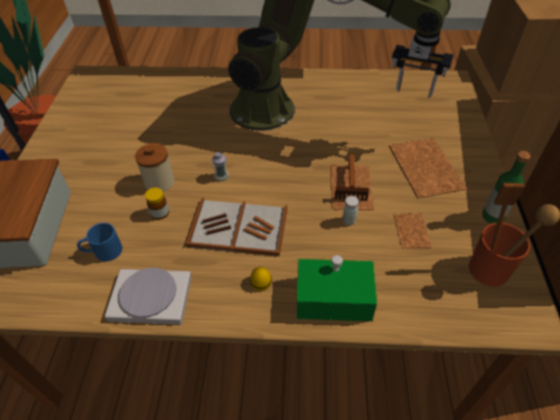

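The top view shows the tray at about (321,202), with brown dowels at (301,199), dark dowels at (341,201) and the stop rail on its upper side. The pepper mill is at (348,266), the canister at (415,253), the honey jar at (401,212) and the spice jar at (217,213).

- **Mat candidates:** small (164,207), middle (216,258) with the rake on it, large (137,291). I choose the middle one.
- **Rake candidates:** only the one at (216,258). The spoon at (57,139) and the items in the red pot are not rakes.

```bash
python3 - <<'E'
from h import *
c=load('top0'); P=cloud(c); im=c['pixels']
cv2.imwrite('pics/crop1.png',cv2.resize(im[165:300,185:425],None,fx=3.3,fy=3.3,interpolation=cv2.INTER_CUBIC)[:,:,::-1])
Z=P[...,2]
def st(n,m):
    q=P[m]; q=q[np.isfinite(q).all(1)]
    print(n,len(q),q.mean(0).round(4),q.min(0).round(3),q.max(0).round(3))
def box(u0,u1,v0,v1):
    m=np.zeros(Z.shape,bool); m[v0:v1,u0:u1]=1; return m
val=c['depth']>0
st('mill',box(335,362,250,280)&val&(Z>.06))
st('spice',box(205,232,200,225)&val&(Z>.06))
st('can',box(390,440,235,275)&val&(Z>.07))
st('honey',box(388,415,200,225)&val&(Z>.06))
st('timer',box(280,306,130,158)&val&(Z>.03))
st('bar/rake',box(195,240,225,295)&val&(Z>.025))
# tray white floor
hsv=cv2.cvtColor(im,cv2.COLOR_RGB2HSV)
w=(hsv[...,1]<60)&(hsv[...,2]>110)&box(275,368,170,235); w=cv2.morphologyEx(w.astype(np.uint8),cv2.MORPH_CLOSE,np.ones((5,5)))
for s in cv2.findContours(w,0,2)[0]:
    if cv2.contourArea(s)>200:
        bp=cv2.boxPoints(cv2.minAreaRect(s)); print('white',ray(c,bp,.006)[:,:2].round(4).tolist())
# middle mat
m=(box(190,242,222,295)&(hsv[...,1]>90)&(hsv[...,0]<13)).astype(np.uint8)
s=max(cv2.findContours(m,0,2)[0],key=cv2.contourArea)
r=cv2.minAreaRect(s); print('mat',r,ray(c,r[0],.004),ray(c,cv2.boxPoints(r),.004)[:,:2].round(3).tolist())
print(np.median(Z[170:230,285:315]), 'z floor')
E
```

```text
mill 179 [ 0.3717 -0.1089  0.0885] [ 0.349 -0.131  0.065] [ 0.394 -0.088  0.108]
spice 141 [0.5513 0.3093 0.0897] [0.534 0.292 0.062] [0.57  0.331 0.102]
can 970 [ 0.4042 -0.3115  0.1273] [ 0.354 -0.367  0.07 ] [ 0.456 -0.266  0.157]
honey 270 [ 0.5397 -0.2808  0.0864] [ 0.515 -0.309  0.06 ] [ 0.568 -0.254  0.099]
timer 211 [0.7825 0.057  0.0476] [0.759 0.029 0.03 ] [0.811 0.083 0.065]
bar/rake 447 [0.4142 0.3204 0.0539] [0.309 0.267 0.026] [0.472 0.371 0.065]
white [[0.509, 0.1087], [0.6863, 0.0948], [0.6641, -0.1693], [0.4877, -0.1518]]
mat ((215.5, 258.0), (58.0, 37.0), 90.0) [[0.40663226 0.3234168  0.004     ]] [[0.505, 0.386], [0.503, 0.261], [0.31, 0.262], [0.312, 0.385]]
0.006628165846224662 z floor
```

View pics/crop1.png

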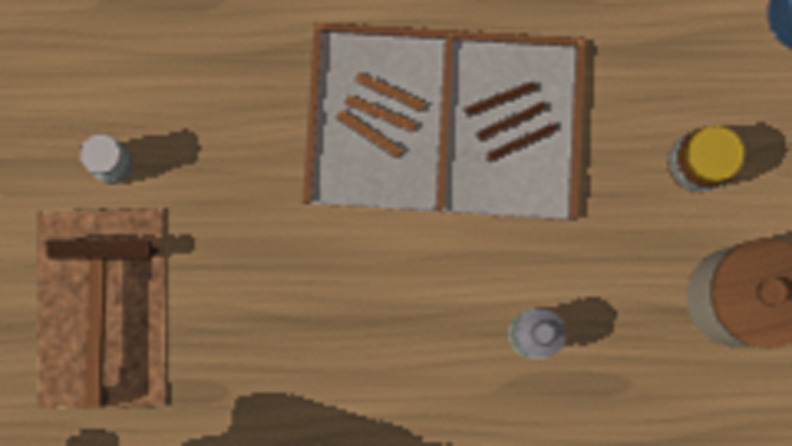

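The crop confirms it: the rake lies on the middle mat, with its head bar at crop (100,248) and its handle running down to (93,403). The pepper mill at (538,333) stands in front of the right lane. I'll go over the mat and look from near.

```bash
python3 -m creep '{"translation":[[240,-200,70],[240,-200,70],[240,-200,70],[240,-200,70],[240,-200,70]],"yaw":[0.31,0.31,0.31,0.31,0.31],"gripper":[0,0,0,0,0]}' 20
python3 - <<'E'
from h import *
print(ctrl.get_obs()['ee_pos'],ctrl.get_obs()['eef_rot'])
c=ctrl.camera('wrist');print(c['tool_from_camera'].round(3),c['fx'])
E
```

```text
time_s: 0.52
ee_pos: [0.3222, 0.3953, 0.2299]
eef_rot: [-3.14, -0.0, 3.139]
force: [-0.5, 0.9, 0.2]
grip_width: 0.094
[0.32217122 0.39534294 0.22994984] [-3.14025649e+00 -3.75005394e-04  3.13888053e+00]
[[-0.    -0.968 -0.251  0.072]
 [ 1.    -0.     0.    -0.   ]
 [-0.    -0.251  0.968 -0.197]
 [ 0.     0.     0.     1.   ]] 300.59046767715176
```

```bash
python3 -m creep '{"translation":[[60,-90,-10],[60,-90,-10],[60,-90,-10],[60,-90,-10],[60,-90,-10]],"yaw":[0,0,0,0,0],"gripper":[0,0,0,0,0]}'
cat >> h.py <<'E'
def wsnap(fn):
    o=ctrl.get_obs(); c=ctrl.camera('wrist')
    from scipy.spatial.transform import Rotation as Ro
    W=np.eye(4); W[:3,:3]=Ro.from_euler('xyz',o['eef_rot']).as_matrix(); W[:3,3]=o['ee_pos']
    M=W@c['tool_from_camera']; c['R']=M[:3,:3].T; c['t']=-M[:3,:3].T@M[:3,3]
    np.savez('pics/%s.npz'%fn,**c); cv2.imwrite('pics/%s.png'%fn,c['pixels'][:,:,::-1]); return c
E
python3 - <<'E'
from h import *
c=wsnap('w1'); print(ctrl.get_obs()['ee_pos'])
E
```

```text
time_s: 0.98
ee_pos: [0.3876, 0.301, 0.2215]
eef_rot: [-3.141, 0.002, 3.132]
force: [-0.6, -0.5, 0.1]
grip_width: 0.0936
[0.38706467 0.30198963 0.22158859]
```

View pics/w1.png

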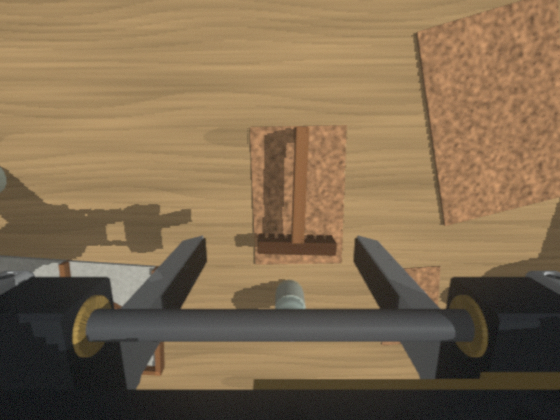

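The wrist view looks from beyond the tool, so image up is −x and right is +y. It shows the mat at (298,195), the rake handle from (302,127) to (298,240), the head bar at (297,245) and the spice jar at (290,295). Next I compute the mat and rake poses.

```bash
cat >> h.py <<'E'
def rect(pts):
    r=cv2.minAreaRect((np.asarray(pts)[:,:2]*1000).astype(np.float32)); return r
def rakepose(c,roi,zmat=.004):
    "roi u0,u1,v0,v1"
    P=cloud(c); u0,u1,v0,v1=roi
    m=np.zeros(c['depth'].shape,bool); m[v0:v1,u0:u1]=1
    q=P[m&(c['depth']>0)]; q=q[(q[:,2]>zmat+.026)&(q[:,2]<zmat+.075)]
    top=np.percentile(q[:,2],90)
    h=q[q[:,2]>zmat+.050]                 # handle top
    return q,h,top
E
python3 - <<'E'
from h import *
c=load('w1'); P=cloud(c)
q,h,top=rakepose(c,(235,360,110,262))
print('heights: q pct',np.percentile(q[:,2],[5,25,50,75,95]).round(4),len(q),len(h))
print('handle rect',rect(h),'ext x',h[:,0].min(),h[:,0].max())
vx,vy,x0,y0=cv2.fitLine((h[:,:2]*1000).astype(np.float32),cv2.DIST_HUBER,0,.01,.01).ravel(); print('line',vx,vy,x0,y0,'yaw',np.arctan(vy/vx))
b=q[q[:,2]<.052]; print('bar/other',b.min(0),b.max(0),rect(b))
hsv=cv2.cvtColor(c['pixels'],cv2.COLOR_RGB2HSV)
z=P[...,2]
m=np.zeros(z.shape,np.uint8); m[115:270,240:355]=((hsv[...,1]>95)&(hsv[...,0]<14))[115:270,240:355]
s=max(cv2.findContours(m,0,2)[0],key=cv2.contourArea); r=cv2.minAreaRect(s)
w=ray(c,s[:,0,:],.004); print('mat',rect(w),'z',np.median(z[140:230,255:285]),z[60:100,200:350].mean())
print(hsv[180,270],hsv[60,300])
E
```

```text
heights: q pct [0.0414 0.0499 0.0549 0.0561 0.0571] 2828 1511
handle rect ((382.3870849609375, 324.49267578125), (15.991747856140137, 145.1453399658203), 87.9692153930664) ext x 0.3099516817334345 0.45482593273487626
line 0.99932957 -0.036610942 378.79132 324.54675 yaw -0.036619127
bar/other [0.3096622  0.26856405 0.03158306] [0.47492691 0.37377094 0.05197957] ((391.60333251953125, 324.06597900390625), (105.20394897460938, 163.39259338378906), 87.6302490234375)
mat ((404.89923095703125, 334.5627136230469), (116.890380859375, 188.2249298095703), 83.16168212890625) z 0.002182572063700403 -4.094439968392094e-05
[ 15 113  95] [ 18 110 169]
```

```bash
python3 -m creep '{"translation":[[27,21,-40],[27,21,-80],[27,21,-120],[27,21,-155],[27,21,-155]],"yaw":[-0.03,-0.03,-0.03,-0.03,-0.03],"gripper":[0,0,0,0,0]}'
python3 - <<'E'
from h import *
c=wsnap('w2'); o=ctrl.get_obs(); print(o['ee_pos'],o['eef_rot'])
P=cloud(c); c2=load('w1')
m=(c['depth']>0); q=P[m]; q=q[(q[:,2]>.052)&(q[:,2]<.064)&(q[:,0]>.29)&(q[:,0]<.45)&(abs(q[:,1]-.323)<.03)]
print(rect(q),np.median(q[:,2]),len(q))
E
```

```text
time_s: 1.45
ee_pos: [0.41, 0.3219, 0.0597]
eef_rot: [-3.134, -0.007, 3.105]
force: [-0.9, -0.2, -1.0]
grip_width: 0.0938
[0.41175614 0.32290765 0.06402666] [-3.13684276 -0.00345102  3.10483759]
((380.19140625, 324.7463073730469), (16.032054901123047, 139.6206817626953), 87.95429992675781) 0.05610765100635878 4722
```

```bash
python3 -m creep '{"translation":[[2,0,-16],[2,0,-16],[2,0,-16],[2,0,-16],[2,0,-16]],"yaw":[0,0,0,0,0],"gripper":[0,0,255,255,255]}' 40
python3 -m creep '{"translation":[[0,0,0],[0,0,0],[0,0,0],[0,0,0],[0,0,0]],"yaw":[0,0,0,0,0],"gripper":[255,255,255,255,255]}' 40
```

```text
time_s: 1.92
ee_pos: [0.4144, 0.3235, 0.05]
eef_rot: [-3.138, -0.001, 3.105]
force: [-1.0, -0.4, -0.1]
grip_width: 0.0773
time_s: 2.33
ee_pos: [0.4144, 0.3235, 0.05]
eef_rot: [-3.138, -0.001, 3.105]
force: [-0.4, -0.5, -0.2]
grip_width: 0.0442
```

```bash
python3 -m creep '{"translation":[[0,0,0],[0,0,0],[0,0,0],[0,0,0],[0,0,0]],"yaw":[0,0,0,0,0],"gripper":[255,255,255,255,255]}' 40
python3 -m creep '{"translation":[[0,0,0],[0,0,0],[0,0,15],[0,0,30],[0,0,50]],"yaw":[0,0,0,0,0],"gripper":[255,255,255,255,255]}' 40
```

```text
time_s: 2.75
ee_pos: [0.4144, 0.3235, 0.05]
eef_rot: [-3.138, -0.001, 3.105]
force: [-0.5, 0.0, 1.4]
grip_width: 0.0104
time_s: 3.17
ee_pos: [0.4139, 0.3232, 0.0998]
eef_rot: [-3.137, -0.003, 3.105]
force: [-0.3, 1.0, 0.4]
grip_width: 0.0001
```

```bash
python3 - <<'E'
from h import *
c=wsnap('w3'); o=ctrl.get_obs(); print(o['ee_pos'],o['eef_rot'],o['grip_width'],o['force'])
E
```

```text
[0.41545277 0.32428595 0.10419026] [-3.14071747e+00  1.86878896e-03  3.10505773e+00] 0.0005774749963377214 [0.57629492 0.13808547 4.31682436]
```

View pics/w3.png

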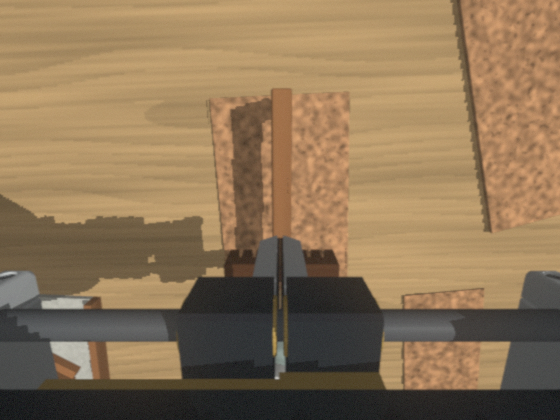

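```bash
python3 - <<'E'
from h import *
c=load('w3'); P=cloud(c)
q=P[100:230,265:298].reshape(-1,3); q=q[q[:,2]>.03]
print(np.median(q[:,2]),np.percentile(q[:,2],[5,95]),rect(q))
q=P[255:275,230:330].reshape(-1,3);print(np.percentile(q[:,2],[5,30,50,70,95]))
for v in (240,245,250,260,270): print(v,P[v,268:294:3,2].round(3))
for v in range(90,235,20):print(v,P[v,282].round(4))
E
```

```text
0.05612114484836144 [0.05475615 0.05736261] ((370.2598876953125, 325.01580810546875), (15.882551193237305, 103.19757080078125), 87.76216888427734)
[0.02156932 0.0496145  0.14788306 0.15868302 0.16939511]
240 [0.126 0.127 0.128 0.297 0.123 0.126 0.126 0.126 0.126]
245 [0.135 0.134 0.136 0.13  0.132 0.135 0.135 0.134 0.133]
250 [0.142 0.142 0.142 0.137 0.139 0.142 0.142 0.141 0.142]
260 [0.155 0.155 0.156 0.152 0.151 0.156 0.155 0.155 0.156]
270 [0.167 0.166 0.168 0.163 0.163 0.164 0.168 0.167 0.166]
90 [0.312  0.328  0.0575]
110 [0.3261 0.3275 0.0575]
130 [0.3408 0.327  0.0545]
150 [0.3559 0.3265 0.0576]
170 [0.3717 0.3259 0.0562]
190 [0.3877 0.3254 0.0575]
210 [0.4046 0.3248 0.0566]
230 [0.4221 0.3242 0.0563]
```

The rake did not come up. The handle still reads z 0.056, so the fingers closed above it. I'll check from the scene camera where the fingertips really are.

```bash
python3 - <<'E'
from h import *
c=snap('scene','s1'); o=ctrl.get_obs(); print(o['ee_pos'],o['force'],o['grip_width'])
P=cloud(c)
X=np.array(o['ee_pos']); 
for dz in(.0,-.019): 
    k=c['R']@(X+[0,0,dz])+c['t']; print('px',c['fx']*k[0]/k[2]+c['cx'],c['fy']*k[1]/k[2]+c['cy'])
u,v=int(c['fx']*k[0]/k[2]+c['cx']),int(c['fy']*k[1]/k[2]+c['cy'])
cv2.imwrite('pics/s1c.png',cv2.resize(c['pixels'][v-70:v+40,u-70:u+70],None,fx=5,fy=5,interpolation=cv2.INTER_CUBIC)[:,:,::-1])
for vv in range(v-30,v+16,3): print(vv,P[vv,u].round(3))
w=load('w3');print(P.shape)
E
```

```text
[0.41550291 0.32430666 0.10264588] [-0.51092784  0.23690658 -0.76006728] 0.0003735602682269851
px 353.3139917971645 165.50398128705015
px 352.70973499855324 169.86992392307917
139 [0.453 0.305 0.242]
142 [0.452 0.306 0.23 ]
145 [0.421 0.311 0.192]
148 [0.425 0.312 0.183]
151 [0.425 0.313 0.172]
154 [0.423 0.314 0.158]
157 [0.422 0.316 0.144]
160 [0.427 0.316 0.136]
163 [0.36  0.327 0.061]
166 [0.366 0.327 0.053]
169 [0.388 0.326 0.06 ]
172 [0.399 0.325 0.058]
175 [0.415 0.324 0.061]
178 [0.426 0.324 0.058]
181 [0.44  0.323 0.059]
184 [0.452 0.323 0.057]
(420, 560, 3)
```

View pics/s1c.png

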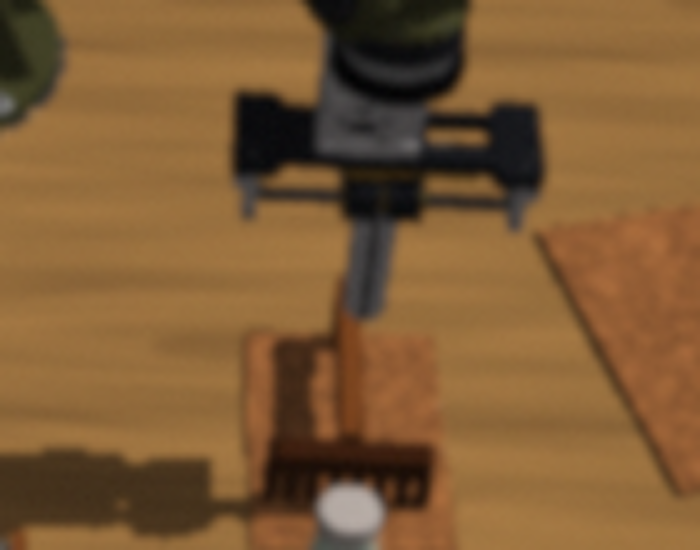

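Both views agree: with the TCP reading z 0.103, the fingertips are at about 0.123, so they stand 20 mm above the reported TCP and not 19 mm below it. The rake is undisturbed. I'll reopen the jaws and go down to a reported z of about 0.009.

```bash
python3 -m creep '{"translation":[[-1,-1,0],[-1,-1,0],[-1,-1,0],[-1,-1,0],[-1,-1,0]],"yaw":[0,0,0,0,0],"gripper":[110,110,110,110,110]}' 40
python3 -m creep '{"translation":[[-1,-1,-10],[-1,-1,-25],[-1,-1,-50],[-1,-1,-75],[-1,-1,-80]],"yaw":[0,0,0,0,0],"gripper":[110,110,110,110,110]}' 40
python3 -m creep '{"translation":[[0,0,-7],[0,0,-14],[0,0,-14],[0,0,-14],[0,0,-14]],"yaw":[0,0,0,0,0],"gripper":[110,110,110,110,110]}' 40
```

```text
time_s: 3.68
ee_pos: [0.4143, 0.3232, 0.102]
eef_rot: [-3.14, 0.001, 3.105]
force: [-0.7, -1.2, -0.1]
grip_width: 0.0299
time_s: 4.1
ee_pos: [0.4113, 0.3208, 0.0178]
eef_rot: [-3.137, -0.003, 3.105]
force: [-0.8, -0.8, -0.6]
grip_width: 0.0533
time_s: 4.52
ee_pos: [0.4117, 0.3211, 0.0046]
eef_rot: [-3.138, -0.002, 3.105]
force: [-0.3, 0.3, 0.4]
grip_width: 0.0535
```

```bash
python3 -m creep '{"translation":[[3,2,4],[3,2,4],[3,2,4],[3,2,4],[3,2,4]],"yaw":[0,0,0,0,0],"gripper":[255,255,255,255,255]}' 40
python3 -m creep '{"translation":[[0,0,0],[0,0,0],[0,0,0],[0,0,0],[0,0,0]],"yaw":[0,0,0,0,0],"gripper":[255,255,255,255,255]}' 40
```

```text
time_s: 4.93
ee_pos: [0.4147, 0.3231, 0.0087]
eef_rot: [-3.138, -0.002, 3.105]
force: [-0.5, -0.2, 0.2]
grip_width: 0.0236
time_s: 5.35
ee_pos: [0.4147, 0.323, 0.0087]
eef_rot: [-3.138, -0.002, 3.105]
force: [-0.8, -0.6, 1.0]
grip_width: 0.0157
```

```bash
python3 -m creep '{"translation":[[0,0,20],[0,0,50],[0,0,80],[0,0,110],[0,0,110]],"yaw":[0,0,0,0,0],"gripper":[255,255,255,255,255]}' 40
python3 - <<'E'
from h import *
from scipy import ndimage as ndi
c=load('top0'); P=cloud(c); im=c['pixels']; hsv=cv2.cvtColor(im,cv2.COLOR_RGB2HSV)
th=-.082; C=np.array([.5903,-.0297])
def T(p): 
    d=p[...,:2]-C; return np.stack([d[...,0]*np.cos(th)+d[...,1]*np.sin(th),-d[...,0]*np.sin(th)+d[...,1]*np.cos(th)],-1)*1000
# upscale window, white mask on the floor plane
u0,u1,v0,v1=270,372,163,240
K=8
sub=cv2.resize(im[v0:v1,u0:u1],None,fx=K,fy=K,interpolation=cv2.INTER_CUBIC); H=cv2.cvtColor(sub,cv2.COLOR_RGB2HSV)
vv,uu=np.mgrid[:sub.shape[0],:sub.shape[1]]; uv=np.c_[(uu.ravel()+.5)/K-.5+u0,(vv.ravel()+.5)/K-.5+v0]
t18=T(ray(c,uv,.018)).reshape(*sub.shape[:2],2)
t6=T(ray(c,uv,.006)).reshape(*sub.shape[:2],2); t16=T(ray(c,uv,.016)).reshape(*sub.shape[:2],2)
white=(H[...,1]<70)&(H[...,2]>80)
# edges: floor near end, per y bins; divider center; rail inner
for y in (-110,-90,-40,-20,20,40,90,110):
    m=white&(abs(t6[...,1]-y)<4); print('y',y,'floor x',np.percentile(t6[m][:,0],[0.5,99.5]).round(1), end=' | ')
print()
for x in(-80,-60,60):
    m=(~white)&(abs(t18[...,0]-x)<4)
    for lo,hi in((-20,20),(115,142),(-142,-115)):
        k=m&(t18[...,1]>lo)&(t18[...,1]<hi); print('x',x,(lo,hi),np.percentile(t18[k][:,1],[5,50,95]).round(1))
dow=(~white)&(abs(abs(t16[...,1])-67)<50)&(t16[...,0]>-80)&(t16[...,0]<70)
L,n=ndi.label(ndi.binary_opening(dow,iterations=3))
for i in range(1,n+1):
    q=t16[L==i]
    if len(q)>200: print('dowel',rect(q/1000.))
d=np.array([.3717,-.1089,.09]); print('mill',T(d),'can',T(np.array([.404,-.3115])))
E
```

```text
time_s: 5.77
ee_pos: [0.4166, 0.3244, 0.1242]
eef_rot: [3.141, 0.004, 3.105]
force: [0.5, 0.8, -0.5]
grip_width: 0.0155
y -110 floor x [-92.   86.3] | y -90 floor x [-92.3  85.7] | y -40 floor x [-91.8  86. ] | y -20 floor x [-91.4  85.6] | y 20 floor x [-91.9  85.9] | y 40 floor x [-91.5  86. ] | y 90 floor x [-91.6  85.7] | y 110 floor x [-91.6  86.2] | 
x -80 (-20, 20) [-7.6 -0.3  4.6]
x -80 (115, 142) [126.1 135.2 141.3]
x -80 (-142, -115) [-141.3 -135.5 -129.7]
x -60 (-20, 20) [-6.7  0.1  5.1]
x -60 (115, 142) [127.6 135.6 141.4]
x -60 (-142, -115) [-141.3 -135.4 -129.5]
x 60 (-20, 20) [-6.6  0.5  4.9]
x 60 (115, 142) [124.9 135.  141.3]
x 60 (-142, -115) [-141.4 -135.6 -130. ]
dowel ((26.258960723876953, 57.63969421386719), (77.43399810791016, 12.037735939025879), 67.93289184570312)
dowel ((26.021081924438477, -56.82149887084961), (10.872688293457031, 79.18096160888672), 24.93910789489746)
dowel ((2.912992477416992, 64.67396545410156), (80.4705581665039, 11.91379451751709), 70.51105499267578)
dowel ((3.4594879150390625, -69.27543640136719), (11.42727279663086, 78.89016723632812), 27.731746673583984)
dowel ((-18.174924850463867, 76.51868438720703), (77.40904235839844, 11.723018646240234), 59.513160705566406)
dowel ((-17.051551818847656, -80.10813903808594), (10.529067993164062, 79.77680969238281), 28.000436782836914)
mill [-211.37835413  -96.83899735] can [-162.59229749 -296.11260493]
```

```bash
python3 -m creep '{"translation":[[15,-40,0],[30,-80,0],[45,-120,0],[60,-160,0],[73,-200,0]],"yaw":[-0.045,-0.045,-0.045,-0.045,-0.045],"gripper":[255,255,255,255,255]}' 40
python3 -m creep '{"translation":[[0,-40,0],[0,-75,0],[0,-82,0],[0,-82,-20],[0,-82,-40]],"yaw":[0,0,0,0,0],"gripper":[255,255,255,255,255]}' 40
```

```text
time_s: 6.18
ee_pos: [0.4883, 0.1267, 0.1236]
eef_rot: [3.141, 0.004, 3.06]
force: [0.3, 0.6, -1.5]
grip_width: 0.0158
time_s: 6.6
ee_pos: [0.4887, 0.044, 0.0832]
eef_rot: [3.141, 0.005, 3.059]
force: [0.5, 0.2, -2.7]
grip_width: 0.0157
```

```bash
python3 -m creep '{"translation":[[1,2,-20],[1,2,-40],[1,2,-48],[1,2,-48],[1,2,-48]],"yaw":[0,0,0,0,0],"gripper":[255,255,255,255,255]}' 40
python3 - <<'E'
from h import *
o=ctrl.get_obs(); print(o['ee_pos'],o['eef_rot'],o['force'])
c=snap('scene','s2')
cv2.imwrite('pics/s2c.png',cv2.resize(c['pixels'][130:260,170:310],None,fx=5,fy=4.6,interpolation=cv2.INTER_CUBIC)[:,:,::-1])
E
```

```text
time_s: 7.02
ee_pos: [0.4897, 0.0462, 0.0354]
eef_rot: [3.141, 0.005, 3.059]
force: [0.3, 0.2, -0.7]
grip_width: 0.0156
[0.48974533 0.04615    0.03543554] [3.14075393 0.00506708 3.05884126] [ 0.33148806  0.21613852 -0.68696042]
```

View pics/s2c.png

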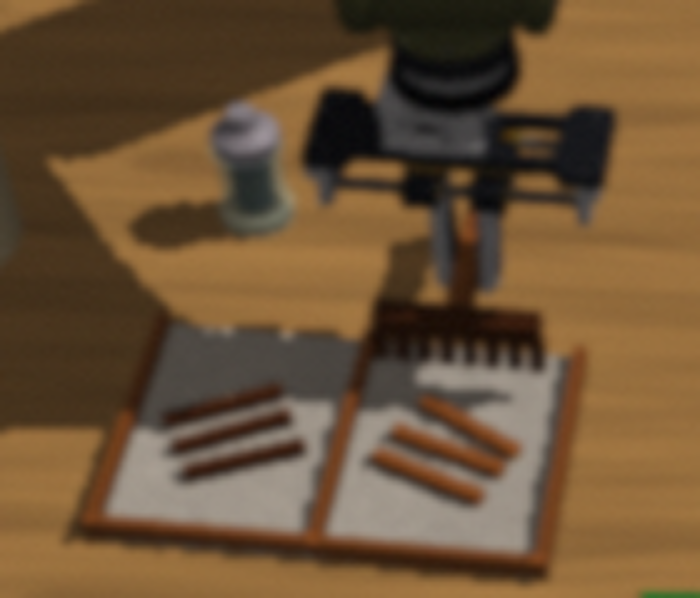

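The scene crop shows the rake's tines at (375–545,350), about 30 mm over the left lane and behind its dowels. They sit a few mm towards the divider but clear of both walls. I'll lower it with a 2 mm nudge.

```bash
python3 -m creep '{"translation":[[0,2,-10],[0,2,-18],[0,2,-21],[0,2,-22],[0,2,-22]],"yaw":[0,0,0,0,0],"gripper":[255,255,255,255,255]}' 40
```

```text
time_s: 7.48
ee_pos: [0.49, 0.0481, 0.0137]
eef_rot: [3.141, 0.006, 3.059]
force: [0.1, -0.1, -1.6]
grip_width: 0.0154
```

```bash
python3 -m creep '{"translation":[[8,-0.7,-0.5],[16,-1.3,-0.5],[24,-2,-0.5],[32,-2.6,-0.5],[40,-3.3,-0.5]],"yaw":[0,0,0,0,0],"gripper":[255,255,255,255,255]}' 40
python3 -m creep '{"translation":[[6,-0.5,0],[12,-1,0],[18,-1.5,0],[24,-2,0],[30,-2.5,0]],"yaw":[0,0,0,0,0],"gripper":[255,255,255,255,255]}' 40
python3 - <<'E'
from h import *
o=ctrl.get_obs(); print(o['ee_pos'],o['eef_rot'],o['force'])
c=snap('scene','s3')
cv2.imwrite('pics/s3c.png',cv2.resize(c['pixels'][130:260,170:310],None,fx=5,fy=4.6,interpolation=cv2.INTER_CUBIC)[:,:,::-1])
E
```

```text
time_s: 7.9
ee_pos: [0.5311, 0.0447, 0.0133]
eef_rot: [3.141, 0.006, 3.059]
force: [0.1, 0.7, -0.6]
grip_width: 0.0158
time_s: 8.32
ee_pos: [0.5616, 0.0421, 0.0133]
eef_rot: [3.141, 0.006, 3.059]
force: [-0.2, -0.2, -2.2]
grip_width: 0.0156
[0.56158597 0.04212451 0.01326087] [3.14074274 0.0058775  3.0587173 ] [-0.22084012 -0.17916431 -2.16844759]
```

View pics/s3c.png

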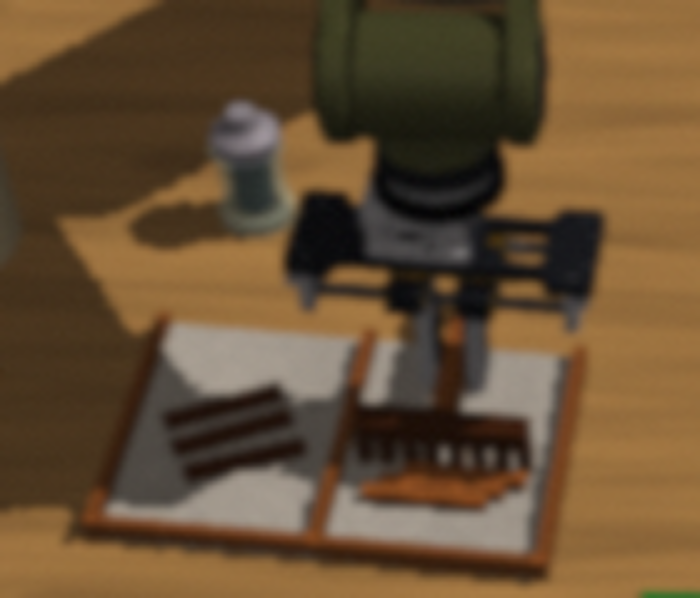

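The crop shows the three brown dowels gathered and nearly parallel ahead of the tines, at (440,487). I'll push on slowly to the rail.

```bash
python3 -m creep '{"translation":[[5,-0.4,0],[10,-0.8,0],[15,-1.2,0],[20,-1.6,0],[25,-2,0]],"yaw":[0,0,0,0,0],"gripper":[255,255,255,255,255]}' 40
python3 -m creep '{"translation":[[2,-0.2,0],[4,-0.4,0],[6,-0.5,0],[8,-0.6,0],[8,-0.6,0]],"yaw":[0,0,0,0,0],"gripper":[255,255,255,255,255]}' 40
```

```text
time_s: 8.78
ee_pos: [0.588, 0.04, 0.0134]
eef_rot: [3.141, 0.007, 3.059]
force: [-0.0, 0.7, -1.2]
grip_width: 0.0157
time_s: 9.2
ee_pos: [0.5962, 0.0394, 0.0134]
eef_rot: [3.141, 0.007, 3.059]
force: [-0.1, 0.6, -1.5]
grip_width: 0.0156
```

```bash
python3 -m creep '{"translation":[[0.5,0,0],[1,-0.1,0],[1.5,-0.1,0],[1.5,-0.1,0],[1.5,-0.1,0]],"yaw":[0,0,0,0,0],"gripper":[255,255,255,255,255]}' 40
python3 - <<'E'
from h import *
o=ctrl.get_obs(); print(o['ee_pos'],o['eef_rot'],o['force'])
E
```

```text
time_s: 9.62
ee_pos: [0.5977, 0.0393, 0.0135]
eef_rot: [3.141, 0.007, 3.059]
force: [0.1, -0.6, -1.5]
grip_width: 0.0154
[0.59773349 0.03926812 0.01346139] [3.14067174 0.00701307 3.0586399 ] [ 0.05636227 -0.55626494 -1.51600186]
```

```bash
python3 -m creep '{"translation":[[-8,0.6,0],[-16,1.3,0],[-18,1.5,25],[-18,1.5,55],[-18,1.5,70]],"yaw":[0,0,0,0,0],"gripper":[255,255,255,255,255]}' 40
python3 - <<'E'
from h import *
o=ctrl.get_obs(); print(o['ee_pos'],o['eef_rot'],o['force'])
c=snap('scene','s4')
cv2.imwrite('pics/s4c.png',cv2.resize(c['pixels'][130:260,170:310],None,fx=5,fy=4.6,interpolation=cv2.INTER_CUBIC)[:,:,::-1])
# mid-brown blob on dowel-top plane
C=np.array([.5903,-.0297]);th=-.082
H=cv2.cvtColor(c['pixels'],cv2.COLOR_RGB2HSV); v,u=np.mgrid[:420,:560]
w=ray(c,np.c_[u.ravel(),v.ravel()],.016)[:,:2]-C
t=np.c_[w[:,0]*np.cos(th)+w[:,1]*np.sin(th),-w[:,0]*np.sin(th)+w[:,1]*np.cos(th)].reshape(420,560,2)
m=(H[...,1]>110)&(H[...,2]>60)&(t[...,0]>.02)&(t[...,0]<.083)&(t[...,1]>.012)&(t[...,1]<.12)
print(t[m].min(0),t[m].max(0),rect(t[m]),m.sum())
E
```

```text
time_s: 10.03
ee_pos: [0.5797, 0.0409, 0.0864]
eef_rot: [3.14, 0.01, 3.059]
force: [0.1, -0.2, -0.7]
grip_width: 0.0156
[0.57974741 0.04090774 0.08643625] [3.14041622 0.00963372 3.05880328] [ 0.13129305 -0.18663507 -0.708998  ]
[0.05800248 0.02503487] [0.08295213 0.11802477] ((70.39762115478516, 71.51676940917969), (24.859397888183594, 93.04888153076172), 0.22910505533218384) 180
```

View pics/s4c.png

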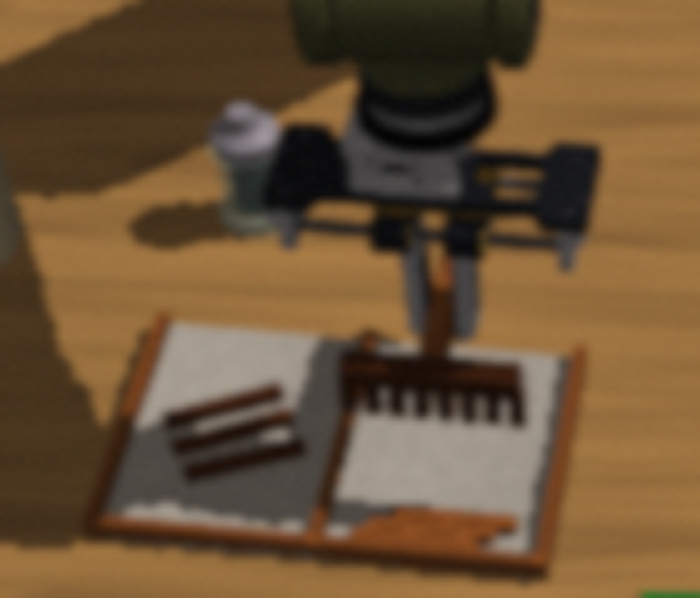

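The left row is packed against the rail at (440,530), with its rear face near tray x 57 mm. Now the right lane, with the handle yawed away from the mill.

```bash
python3 -m creep '{"translation":[[-25,-31,0],[-50,-62,0],[-75,-92,0],[-100,-122,0],[-100,-122,0]],"yaw":[-0.06,-0.119,-0.119,-0.119,-0.119],"gripper":[255,255,255,255,255]}' 40
python3 -m creep '{"translation":[[0,0,-10],[0,0,-25],[0,0,-40],[0,0,-50],[0,0,-50]],"yaw":[0,0,0,0,0],"gripper":[255,255,255,255,255]}' 40
```

```text
time_s: 10.5
ee_pos: [0.4768, -0.0842, 0.0876]
eef_rot: [3.141, 0.011, 2.937]
force: [-0.6, 0.7, -1.2]
grip_width: 0.016
time_s: 10.92
ee_pos: [0.4754, -0.0832, 0.0349]
eef_rot: [3.141, 0.007, 2.937]
force: [-0.2, -0.4, -2.4]
grip_width: 0.0155
```

```bash
python3 - <<'E'
from h import *
o=ctrl.get_obs(); print(o['ee_pos'],o['eef_rot'],o['force'])
c=snap('scene','s5')
cv2.imwrite('pics/s5c.png',cv2.resize(c['pixels'][130:260,170:310],None,fx=5,fy=4.6,interpolation=cv2.INTER_CUBIC)[:,:,::-1])
E
```

```text
[ 0.47537905 -0.08324946  0.03490492] [3.14058355 0.0067567  2.93744404] [-0.18913454 -0.40505337 -2.39085541]
```

View pics/s5c.png

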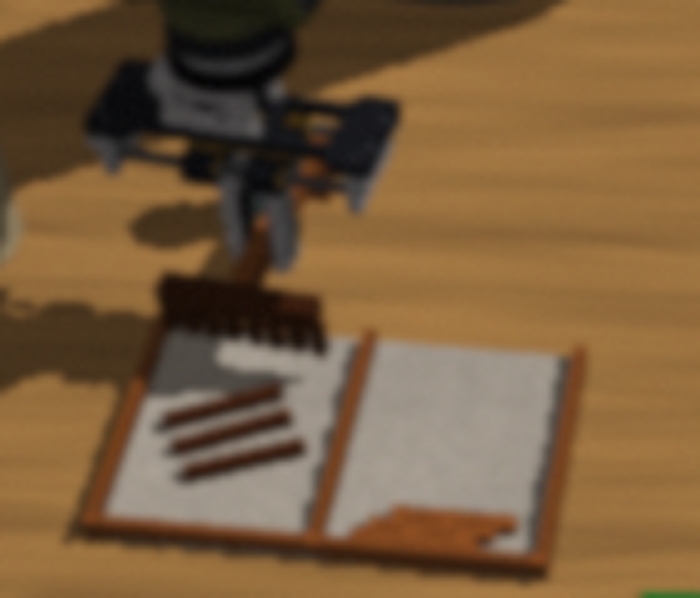

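The tines hang over the near end of the right lane at crop (165–325,335), behind the dark dowels. Allowing for the 30 mm height they are centred. I'll lower and sweep.

```bash
python3 -m creep '{"translation":[[2,1,-10],[2,1,-18],[2,1,-21],[2,1,-22],[2,1,-22]],"yaw":[0,0,0,0,0],"gripper":[255,255,255,255,255]}' 40
python3 -m creep '{"translation":[[8,-0.7,0],[16,-1.3,0],[24,-2,0],[31,-2.5,0],[31,-2.5,0]],"yaw":[0,0,0,0,0],"gripper":[255,255,255,255,255]}' 40
```

```text
time_s: 11.38
ee_pos: [0.478, -0.0825, 0.0141]
eef_rot: [3.141, 0.008, 2.938]
force: [1.2, 0.5, -1.7]
grip_width: 0.0157
time_s: 11.8
ee_pos: [0.5105, -0.0851, 0.0142]
eef_rot: [3.141, 0.009, 2.938]
force: [0.7, 0.1, -1.3]
grip_width: 0.0156
```

```bash
python3 -m creep '{"translation":[[7,-0.9,-0.5],[14,-2.5,-0.5],[21,-4.5,-0.5],[28,-6.8,-0.5],[34.5,-8.8,-0.5]],"yaw":[0.01,0.035,0.065,0.095,0.121],"gripper":[255,255,255,255,255]}' 40
python3 -m creep '{"translation":[[5,-0.4,0],[10,-0.8,0],[15,-1.2,0],[20,-1.6,0],[20,-1.6,0]],"yaw":[0,0,0,0,0],"gripper":[255,255,255,255,255]}' 40
```

```text
time_s: 12.22
ee_pos: [0.5457, -0.0941, 0.0136]
eef_rot: [3.141, 0.009, 3.061]
force: [0.5, 0.1, -1.7]
grip_width: 0.0155
time_s: 12.63
ee_pos: [0.5664, -0.0957, 0.0137]
eef_rot: [3.141, 0.009, 3.06]
force: [-0.3, -0.3, -2.2]
grip_width: 0.0155
```

```bash
python3 - <<'E'
from h import *
o=ctrl.get_obs(); print(o['ee_pos'],o['eef_rot'],o['force'])
c=snap('scene','s6')
cv2.imwrite('pics/s6c.png',cv2.resize(c['pixels'][130:260,170:310],None,fx=5,fy=4.6,interpolation=cv2.INTER_CUBIC)[:,:,::-1])
C=np.array([.5903,-.0297]);d=o['ee_pos'][:2]-C;print('tray',d[0]*np.cos(.082)-d[1]*np.sin(.082),d[0]*np.sin(.082)+d[1]*np.cos(.082))
E
```

```text
[ 0.56643356 -0.09568548  0.01365461] [3.14072081 0.00933833 3.06046901] [-0.27921947 -0.3259182  -2.1677208 ]
tray -0.018381502712666333 -0.06771861812999373
```

View pics/s6c.png

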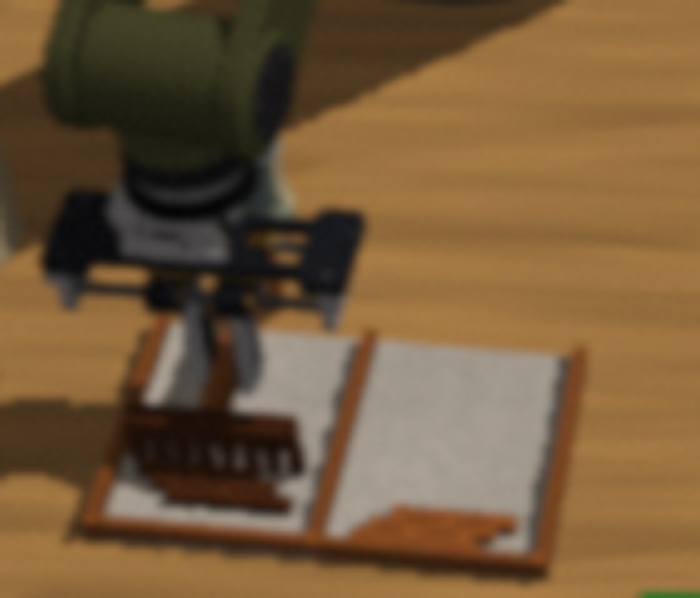

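The dark dowels are collected parallel at (225,493), with the tines clear of rim and divider. The last 20 mm remain.

```bash
python3 -m creep '{"translation":[[4,-0.3,0],[8,-0.6,0],[12,-1,0],[15,-1.2,0],[17,-1.4,0]],"yaw":[0,0,0,0,0],"gripper":[255,255,255,255,255]}' 40
python3 -m creep '{"translation":[[1,-0.1,0],[2,-0.2,0],[2.5,-0.2,0],[2.5,-0.2,0],[2.5,-0.2,0]],"yaw":[0,0,0,0,0],"gripper":[255,255,255,255,255]}' 40
```

```text
time_s: 13.1
ee_pos: [0.5834, -0.0971, 0.0136]
eef_rot: [3.141, 0.009, 3.061]
force: [0.4, 0.3, -1.0]
grip_width: 0.0158
time_s: 13.52
ee_pos: [0.5858, -0.0973, 0.0136]
eef_rot: [3.141, 0.009, 3.061]
force: [-0.4, -0.1, -1.6]
grip_width: 0.0156
```

```bash
python3 -m creep '{"translation":[[-8,0.6,0],[-16,1.3,0],[-18,1.5,30],[-18,1.5,70],[-18,1.5,110]],"yaw":[0,0,0,0,0],"gripper":[255,255,255,255,255]}' 40
python3 -m creep '{"translation":[[-10,40,5],[-25,80,5],[-40,120,5],[-60,160,5],[-80,200,5]],"yaw":[0.044,0.044,0.044,0.044,0.044],"gripper":[255,255,255,255,255]}' 40
python3 - <<'E'
from h import *
o=ctrl.get_obs(); print(o['ee_pos'],o['eef_rot'],o['force'])
C=np.array([.5903,-.0297]);th=-.082
for n,sat in(('scene',110),('top',110)):
    c=snap(n,n+'7')
    H=cv2.cvtColor(c['pixels'],cv2.COLOR_RGB2HSV); v,u=np.mgrid[:420,:560]
    w=ray(c,np.c_[u.ravel(),v.ravel()],.016)[:,:2]-C
    t=np.c_[w[:,0]*np.cos(th)+w[:,1]*np.sin(th),-w[:,0]*np.sin(th)+w[:,1]*np.cos(th)].reshape(420,560,2)
    for s in(1,-1):
        m=(H[...,1]>100)&(t[...,0]>.0)&(t[...,0]<.082)&(s*t[...,1]>.014)&(s*t[...,1]<.122)
        print(n,s,t[m].min(0),t[m].max(0),rect(t[m]),m.sum())
c=load('scene7'); d=load('top7')
a=cv2.resize(c['pixels'][185:260,170:300],(780,300),interpolation=cv2.INTER_CUBIC); b=cv2.resize(d['pixels'][163:238,268:378],(780,300),interpolation=cv2.INTER_CUBIC)
cv2.imwrite('pics/c7.png',np.vstack([a,b])[:,:,::-1])
E
```

```text
time_s: 13.93
ee_pos: [0.5662, -0.0955, 0.1243]
eef_rot: [3.14, 0.007, 3.061]
force: [1.5, -0.1, -0.8]
grip_width: 0.0157
time_s: 14.35
ee_pos: [0.4882, 0.0979, 0.1293]
eef_rot: [3.14, 0.007, 3.104]
force: [0.8, 0.8, -1.6]
grip_width: 0.0162
[0.48822649 0.09790916 0.12926643] [3.14024775 0.00691813 3.10412113] [ 0.82111796  0.82732878 -1.55817355]
scene 1 [0.058108   0.02796101] [0.08194543 0.11802477] ((70.12478637695312, 72.96737670898438), (23.730180740356445, 90.1718521118164), 0.43498215079307556) 175
scene -1 [ 0.05937185 -0.11233636] [ 0.08172953 -0.02042819] ((70.53433227539062, -66.3802719116211), (91.9354019165039, 22.299007415771484), 89.89682006835938) 152
top 1 [0.05512269 0.02311369] [0.08199594 0.11371775] ((68.56147003173828, 68.41558837890625), (26.866735458374023, 90.60626983642578), 0.008127962239086628) 171
top -1 [ 0.05555046 -0.11628646] [ 0.08196537 -0.02075367] ((68.5948257446289, -68.50472259521484), (96.19596099853516, 25.805885314941406), 88.12002563476562) 162
```

View pics/c7.png

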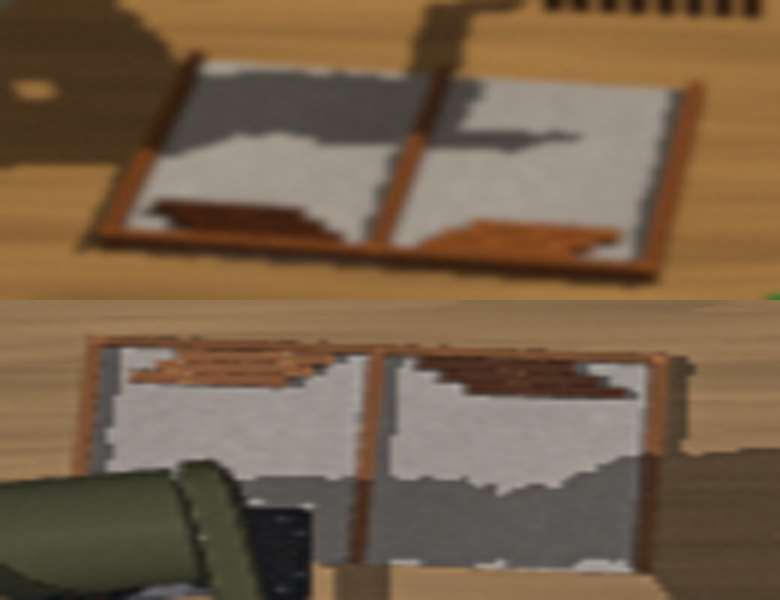

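Both views show both rows flat, parallel and packed against the rail. From the top camera the rear faces are at tray x 55 mm and the angles are 0.03 rad or less. Next, back to the mat.

```bash
python3 -m creep '{"translation":[[-15,40,0],[-30,80,0],[-45,120,0],[-60,160,0],[-77,200,0]],"yaw":[0,0,0,0,0],"gripper":[255,255,255,255,255]}' 40
python3 -m creep '{"translation":[[0,25,0],[0,25,-25],[0,25,-55],[0,25,-80],[0,25,-90]],"yaw":[0,0,0,0,0],"gripper":[255,255,255,255,255]}' 40
python3 - <<'E'
from h import *
c=load('w1'); print('mat corners',ray(c,[[249,128],[346,126],[342,262],[255,264]],.004).round(3), ray(c,[[249,128],[346,126],[342,262],[255,264]],.004).mean(0))
o=ctrl.get_obs(); print(o['ee_pos'],o['eef_rot'],o['force'])
w=wsnap('w8');P=cloud(w);q=P[(w['depth']>0)]
q=q[(q[:,2]>.06)&(q[:,2]<.1)&(q[:,0]<.385)&(q[:,0]>.28)&(abs(q[:,1]-.323)<.03)]
print(len(q),rect(q)); A=np.c_[q[:,0],np.ones(len(q))]; print('slope',np.linalg.lstsq(A,q[:,2],rcond=None)[0],np.median(q[:,2]))
E
```

```text
time_s: 14.87
ee_pos: [0.4131, 0.2917, 0.1295]
eef_rot: [3.14, 0.007, 3.108]
force: [0.9, -0.3, -1.9]
grip_width: 0.0156
time_s: 15.28
ee_pos: [0.4114, 0.3152, 0.0364]
eef_rot: [-3.141, 0.003, 3.109]
force: [0.5, 0.3, -2.3]
grip_width: 0.0156
mat corners [[0.311 0.26  0.004]
 [0.31  0.389 0.004]
 [0.506 0.392 0.004]
 [0.507 0.262 0.004]] [0.40847775 0.32592789 0.004     ]
[0.41140649 0.3152101  0.03639987] [-3.14104584  0.00321151  3.10853605] [ 0.45698877  0.2640062  -2.3354095 ]
5328 ((345.8622131347656, 316.808349609375), (16.06987953186035, 78.6185073852539), 88.05400085449219)
slope [0.0053764  0.08156355] 0.08344156774040287
```

```bash
python3 -m creep '{"translation":[[-2,9,-10],[-2,9,-18],[-2,9,-24],[-2,9,-27],[-2,9,-27]],"yaw":[0,0,0,0,0],"gripper":[255,255,255,255,255]}' 40
```

```text
time_s: 15.75
ee_pos: [0.4096, 0.3238, 0.0093]
eef_rot: [-3.141, 0.003, 3.108]
force: [-0.1, -0.5, -1.4]
grip_width: 0.0156
```

```bash
python3 -m creep '{"translation":[[0,0,-0.5],[0,0,-0.5],[0,0,-0.5],[0,0,-0.5],[0,0,-0.5]],"yaw":[0,0,0,0,0],"gripper":[255,255,110,110,110]}' 40
python3 -m creep '{"translation":[[0,0,0],[0,0,0],[0,0,0],[0,0,0],[0,0,0]],"yaw":[0,0,0,0,0],"gripper":[110,110,110,110,110]}' 40
```

```text
time_s: 16.17
ee_pos: [0.4098, 0.3239, 0.0091]
eef_rot: [-3.141, 0.003, 3.108]
force: [0.5, 0.7, 0.3]
grip_width: 0.0323
time_s: 16.58
ee_pos: [0.4097, 0.3239, 0.0091]
eef_rot: [-3.141, 0.003, 3.108]
force: [-0.2, -0.2, -0.2]
grip_width: 0.0537
```

```bash
python3 -m creep '{"translation":[[0,0,10],[0,0,40],[0,0,80],[0,0,120],[0,0,160]],"yaw":[0,0,0,0,0],"gripper":[110,110,110,110,110]}' 40
python3 -m creep '{"translation":[[-20,0,40],[-20,0,40],[-20,0,40],[-20,0,40],[-20,0,40]],"yaw":[0,0,0,0,0],"gripper":[110,110,110,110,110]}' 40
python3 - <<'E'
from h import *
c=wsnap('w9'); P=cloud(c); q=P[c['depth']>0]
k=(q[:,0]>.28)&(q[:,0]<.5)&(abs(q[:,1]-.325)<.07)&(q[:,2]<.07)
h=q[k&(q[:,2]>.052)]; print('handle',rect(h),np.median(h[:,2]),'slope',np.polyfit(h[:,0],h[:,2],1)[0])
b=q[k&(q[:,2]>.03)]; print('rake ext',b.min(0),b.max(0))
t=snap('top','top9'); P=cloud(t); Z=P[...,2]; Q=cloud(load('top0'))
for n,(u0,u1,v0,v1),z in(('mill',(335,362,250,280),.065),('spice',(205,232,200,225),.062),('can',(390,440,235,275),.07),('honey',(388,415,200,225),.06),('timer',(280,306,130,158),.03)):
    a,b=P[v0:v1,u0:u1].reshape(-1,3),Q[v0:v1,u0:u1].reshape(-1,3)
    print(n,a[a[:,2]>z].mean(0).round(4),b[b[:,2]>z].mean(0).round(4),(a[:,2]>z).sum(),(b[:,2]>z).sum())
C=np.array([.5903,-.0297]);th=-.082
H=cv2.cvtColor(t['pixels'],cv2.COLOR_RGB2HSV); v,u=np.mgrid[:420,:560]
w=ray(t,np.c_[u.ravel(),v.ravel()],.016)[:,:2]-C
tt=np.c_[w[:,0]*np.cos(th)+w[:,1]*np.sin(th),-w[:,0]*np.sin(th)+w[:,1]*np.cos(th)].reshape(420,560,2)
for s in(1,-1):
    m=(H[...,1]>100)&(tt[...,0]>0)&(tt[...,0]<.082)&(s*tt[...,1]>.014)&(s*tt[...,1]<.122); print(s,tt[m].min(0),rect(tt[m]))
E
```

```text
time_s: 17.0
ee_pos: [0.4093, 0.3237, 0.1718]
eef_rot: [-3.141, 0.003, 3.108]
force: [0.9, -0.8, -0.3]
grip_width: 0.0537
time_s: 17.42
ee_pos: [0.3891, 0.3233, 0.2103]
eef_rot: [-3.14, 0.001, 3.108]
force: [-0.2, 0.2, 0.7]
grip_width: 0.0533
handle ((385.7544860839844, 322.59246826171875), (95.07063293457031, 159.9576873779297), 88.77798461914062) 0.05608992950761529 slope -0.0018172166713174038
rake ext [0.30570261 0.26944099 0.03167856] [0.46941883 0.37486934 0.05851287]
mill [ 0.3716 -0.106   0.1136] [ 0.3716 -0.109   0.0886] 181 178
spice [0.5472 0.3046 0.122 ] [0.5486 0.3061 0.1114] 142 142
can [ 0.4037 -0.3078  0.1412] [ 0.4038 -0.308   0.141 ] 979 979
honey [ 0.537  -0.2756  0.1085] [ 0.5384 -0.2782  0.0976] 274 272
timer [0.7728 0.0573 0.0843] [0.7805 0.0571 0.0549] 213 212
1 [0.05513086 0.02311369] ((68.6181640625, 70.10824584960938), (93.92607879638672, 26.823060989379883), 89.79488372802734)
-1 [ 0.05555046 -0.11628646] ((68.5948257446289, -68.50472259521484), (96.19596099853516, 25.805885314941406), 88.12002563476562)
```

```bash
python3 -c "
from station import ctrl
print(ctrl.hand_in())"
```

```text
the job is handed in; nothing more can be done
None
```

I combed all six dowels up to the stop rail with the rake, stood the rake back on the middle of its mat and let go. I handed in at about 17.5 s of the 58 s allowed; no verdict was reported.

**First grasp missed:** the fingers closed above the handle. Two camera views showed the fingertips about 20 mm above the reported TCP, not 19 mm below it as stated. I corrected the height, and the second grasp held without slipping.

**Last checks:**
- **Dowels:** both rows lie flat against the rail. The top camera puts their rear faces at about tray x 55 mm, and the outline of each row is within about 0.03 rad of parallel. I measured each row as a whole, not each dowel.
- **Rake:** it stands level on its mat (handle slope −0.002), with its origin about 2–3 mm from the mat's centre, released and clear of the gripper.
- **Bystanders:** the pepper mill, canister, spice jar, honey jar and egg timer look unmoved from their pixel counts and positions in the top view. Bad depth readings skewed some average heights, and with them the egg timer's mean x, which came out 8 mm different. I did not re-measure the mug; the arm never went near it.

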